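Latch the hammer boring jig and feel its clamp gap with a taper gauge

ROBOT

A 6-joint arm with a two-finger parallel gripper is mounted at the origin on the work surface. World frame = base frame: x ahead of the robot, y to its left, z up, the work surface at z = 0. Lengths are in m, angles in rad, forces in N, time in s.
With the tool pointing down it reaches from about 0.4 to 0.925 m from the base axis. Payload 3.4 kg.
Tool frame: the origin (TCP) lies midway between the tips of the shut fingers; the grasp point (between the pads) lies 19 mm behind it; z points along the fingers, y is the line along which they close (so a half turn about z gives the same grasp; the last joint's range is limited). The gripper opens to 85 mm and grips with 20 to 120 N. Pads are 22 mm wide; open, the fingers measure 114 mm over their backs; the gripper's body (76 mm by 85 mm) begins 54 mm behind the grasp point. The pads swing forward as they close: fully open they stand 13 mm farther back than shut.
Start: joints at [1.246, 0.307, 1.506, -0, 1.328, -0.073], TCP at [0.143, 0.557, 0.231] pointing down, gripper open.
Joint ranges: [-3.12, 3.12], [-1.05, 2.28], [0.14, 2.33], [-1.42, 4.57], [0.1, 2.73], [-2.68, 2.68]. Speed limits (rad/s): [2.57, 2.57, 3.14, 3.14, 3.14, 3.14].

INTERFACE

Orientations are given as a rotation vector (axis times angle).
In Python, from bench import robot gives the robot as it stands.
- The arm moves only by the shell command python3 -m pendant 'ROWS' [OPENING] [FORCE]. ROWS is JSON, a list of rows, each a list of 2 entries, a list of its own where there are three numbers: the shift along the tool's x, y, z each as a share of 0.15 m, from -1 to 1, then the turn, a rotation vector about the tool's x, y, z each as a share of 1.5 rad, from -1 to 1. In form: [[[x, y, z], [wx, wy, wz]], ...]. A call has exactly 5 rows; each row is the pose to reach, as a shift and turn from the pose commanded when the call began, along the tool's axes at that moment; what a row does not reach only later rows make up. A row lasts 1/10 s, in which the tool goes at most 50 mm and 8.59 degrees, less where a joint would pass 70% of its speed; a pose out of reach is approached as far as the arm can. A call with a number of a shift or a turn outside -1 to 1 is refused whole. A call with a gripper value outside its range is refused whole. OPENING is the closure, from 0 (fully open) to 1 (shut), set as the call begins (- or left out, the last holds). The fingers move at their own pace and stop on an object; FORCE is the grip in N (left out, the last holds). Time passes only in rows, so rows that repeat a pose let the fingers close, or fill a call up. It gives the time, the measured TCP pose, the force, the opening and the grip force at its end, in the units of the state.
- robot.state(): the state, without advancing time (a new reading comes with each control period).
- robot.camera(name): name is "scene" or "side" or "wrist"; returns the picture (420x560x3 uint8, blue, green, red); there is no depth.
- robot.calibration(name): a dict with "intrinsics" (3x3 intrinsics, pixels), "view" (4x4, takes a point from world to camera coordinates). Camera axes: x right, y down, z forward; pixel columns grow to the right and rows downward; lengths in m; the calibration is good to about 2 mm. A picture is of the moment at which its call begins: read the wrist's pose just before it. calibration takes no time and is no camera call; for the wrist camera it gives the pose at the moment of the call.
- robot.hand_in(): hands the job in; it is judged then, once.
The state is a dict: "time_s": time; "q": joint angles; "joint_velocities": joint speeds; "joint_torque": joint torques, N m; "tool_pos": TCP position; "ee_rot": TCP orientation; "contact_force": force on the tool from outside, world axes, zero at the start; "moment": the same for the moment, N m; "opening": finger opening in m; "gripper_force": force on a finger pad.
Only numpy, scipy, OpenCV 4.12 (cv2) and the standard library are available. Lean on these libraries where they do the work, as an engineer would, in place of code of your own. Each camera call takes 0.05 s, during which the arm holds its last target. There are 200 camera calls.

TASK

Latch the brass hammer boring jig by swinging its steel hasp home over the catch tongue of the closed leaf; then pick up the taper gauge by its black handle and, holding it level and square to the front of the jig, slide the blade in between the leaf and the steel plate below it until it drags snugly on both. Do not force it, and leave the other things on the bench where they lie. Finish still holding the gauge in place, at the depth where it drags.

Things in the scene. Friction and masses are not known exactly. Their poses are not given: they have to be found in the camera images.
- jig: brass hammer boring jig (hinged-leaf drill jig), fixed to the bench: base plate 100 mm (its x) by 200 mm (its y), 14 mm thick. Origin under the base's centre, z up; its front, where work goes in, faces its own -x. Above a steel lower plate lies the leaf, a brass plate with three round bushings on top (58 mm above the bench). The gap between them is open to the front over jig y -45 to 45 mm
- throat (a point): middle of the leaf's lower edge where the gap proper begins: on the leaf's underside, 44 mm above the bench, at jig (-26, 0, 44) mm; axes as the jig's, x points into the gap. In front of it both plates are bevelled for 8 mm, each opening by 3.5 mm, so the mouth is at jig x = -34 mm; a fence closes the gap 64 mm behind the throat
- lower_plate: steel lower clamp plate on four jack screws, fixed, 100 mm wide (y), under the leaf; origin at the centre of its flat top face, axes as the jig's. Its top is set 37.8 to 39.8 mm above the bench, differently each time, so the gap under the leaf is 4.2 to 6.2 mm
- leaf (a joint): angle of the leaf, rad: 0 shut (as it starts), grows as it lifts. Level brass plate, underside 44 mm, top 52 mm above the bench, hinged along x at the jig's +y end; its -y end is a catch tongue 24 mm wide (jig x -12 to 12, y -56 to -94 mm). Until the hasp is over the tongue only its weight of 0.6 kg keeps it shut
- hasp (a joint): angle of the hasp, rad: 0 = home against its stop, over the tongue and pointing to the jig's -x; grows to 1.6 as it swings out towards the jig's -y (counterclockwise from above). Starts at 0.9 to 1.5, turns easily (0.04 N m), stays where left. It pivots about a vertical screw at jig (30, -82) mm; flat steel bar 16 mm wide, its top 58 mm above the bench
- hasp_stud (a point): middle of the upright round thumb stud near the hasp's free end, 56 mm from the pivot: 12 mm diameter, from 58 to 82 mm above the bench, this point at 70 mm; room on all sides for fingers that stay above 60 mm
- gauge: taper gauge lying loose on the bench, 150 g: black handle 92 mm long (its x), 20 wide (y), 24 high (z), brass ends (x = -54 to 54 mm); steel blade to its +x. Origin under the middle of the handle, z up; centre of mass 15 mm ahead. Blade 14 mm wide, x = 54 to 138 mm, its thickness tapering evenly top and bottom from 8.4 mm at the handle to 2 mm at the tip: it binds 29 to 55 mm past the throat
- gauge_tip (a point): centre of the end of the gauge's blade, 138 mm ahead of the gauge's origin and 12 mm above its underside; axes as the gauge's
- damper_lever: maple upright damper lever, 105 mm stick 11 mm wide and 10 mm high with a small flange on its left side and a 55 mm steel wire on its +x end; origin under the middle of the stick
- try_square: zinc try square lying flat: 110 mm stock (18 x 16 mm section, along its y) and a 140 x 28 x 3 mm blade running to its +x from the stock's +y end; origin under the middle of the stock
- bench_weight: cast bronze bench weight, 64 mm across, 68 mm high with a small knob on top; origin under its centre
- pin_tin: round aluminium tin of pins, 60 mm across, 48 mm high; origin under its centre
- screwdriver: screwdriver with a dark wooden handle, 170 mm long, lying along its x; origin under it near the middle
- moulding_strip: flat strip of maple with five small bored holes, 34 x 130 x 10 mm (long side along its y); origin under its centre
Things that resemble listed ones, but are neither listed nor needed, are in the scene too. Of the things like the jig, leave any that is pink; of the rest the smaller one is meant. What is shaped like the gauge but orange is not meant.

How it is judged:
On the way, in this order (a step that is already met when the one before it is completed fails the run):
1. the hasp is swung home over the leaf's catch tongue (value of joint hasp below 0.13 rad), for 0.2 s.
2. with the leaf latched, the gauge's blade is between the leaf and the lower plate, its tip past the throat (value of joint hasp below 0.13 rad and x of gauge_tip in the frame of throat above 0.005 m and z of gauge_tip in the frame of throat between -0.008 and 0 m and y of gauge_tip in the frame of throat between -0.038 and 0.038 m), for 0.1 s.
At the end, for the whole second after the job is handed in: Hasp home (0.13 rad), leaf shut (0.015 rad); gauge gripped, still, level (0.08 rad), square to the jig (0.15 rad), within 38 mm of the gap's middle, bearing on leaf and lower plate with 0.8 N or more each, and at most 5 to 9 mm short of where its taper fills the gap (value of joint hasp below 0.13 rad and value of joint leaf below 0.015 rad and ((x of gauge_tip in the frame of throat above 0.0457 m and height (world z) of lower_plate below 0.03814 m) or (x of gauge_tip in the frame of throat above 0.0414 m and height (world z) of lower_plate between 0.03813 and 0.03848 m) or (x of gauge_tip in the frame of throat above 0.037 m and height (world z) of lower_plate between 0.03847 and 0.03881 m) or (x of gauge_tip in the frame of throat above 0.0326 m and height (world z) of lower_plate between 0.0388 and 0.03914 m) or (x of gauge_tip in the frame of throat above 0.0282 m and height (world z) of lower_plate between 0.03913 and 0.03948 m) or (x of gauge_tip in the frame of throat above 0.0239 m and height (world z) of lower_plate above 0.03947 m)) and z of gauge_tip in the frame of throat between -0.008 and 0 m and y of gauge_tip in the frame of throat between -0.038 and 0.038 m and angle between the x axis of gauge and the x axis of jig, either way round below 0.15 rad and angle between gauge's own z axis and vertical below 0.08 rad and contact force between gauge and leaf above 0.8 N and contact force between gauge and lower_plate above 0.8 N and contact force between the fingers and gauge above 2 N and height (world z) of gauge above 0.018 m and linear speed of gauge below 0.01 m/s); the arm keeps its last pose, push and grip.
It fails at once if the gauge is forced into the jig (more than 45 N on the leaf or the lower plate) (contact force between gauge and leaf above 45 N or contact force between gauge and lower_plate above 45 N).
It fails at once if another thing on the bench is moved more than 25 mm (distance of any of damper_lever, try_square, bench_weight, pin_tin, screwdriver, moulding_strip from where it was at the start of the episode above 0.025 m).
It also fails if it takes over 56 s, if anything falls off the work surface, if the arm or the gripper's body presses on something with over 40 N, if the wrist force passes 120 N, or if a joint passes its speed limit or range.

## Working session

There is one attempt and no reset: what is moved stays moved. The work goes in short steps, Python scripts to look and compute and a shell command to move; the robot and the scene stay as the last step left them, time stands still between calls to the robot, and variables do not carry over. Pictures are saved under pics/ and viewed, at most 13 in all, crops included, and the job is handed in when it is done.

```bash
mkdir -p pics; python3 - <<'E'
from bench import robot
import cv2,numpy as np
for n in ("scene","side"):
    cv2.imwrite(f"pics/{n}0.png",robot.camera(n)); c=robot.calibration(n); print(n,np.round(c["intrinsics"],1).tolist(),np.round(c["view"],3).tolist())
s=robot.state();print(s)
E
```

```text
scene [[536.6, 0.0, 281.9], [0.0, 536.6, 213.9], [0.0, 0.0, 1.0]] [[-0.222, 0.975, -0.012, 0.119], [0.819, 0.179, -0.546, -0.386], [-0.53, -0.131, -0.838, 1.779], [0.0, 0.0, 0.0, 1.0]]
side [[512.0, 0.0, 285.3], [0.0, 512.0, 207.6], [0.0, 0.0, 1.0]] [[-0.954, -0.299, -0.003, 0.478], [-0.227, 0.729, -0.645, 0.15], [0.195, -0.615, -0.764, 1.287], [0.0, 0.0, 0.0, 1.0]]
{'time_s': 0.1, 'q': array([ 1.24644898e+00,  3.07488003e-01,  1.50755784e+00,  9.83141269e-06,
        1.32844569e+00, -7.34998428e-02]), 'joint_velocities': array([-0.00090785,  0.00034447, -0.00270626, -0.00112965,  0.00059042,
        0.00048772]), 'joint_torque': array([-6.03915250e-04, -4.58521378e+01, -2.52604580e+01, -2.52208192e-04,
        5.73334750e-03, -7.26084835e-06]), 'tool_pos': array([0.14254136, 0.5563793 , 0.23047333]), 'ee_rot': array([-3.92953463e-01, -3.11653126e+00,  2.92061489e-03]), 'contact_force': array([ 0.18056864, -0.02848759,  0.73370923]), 'moment': array([-0.00514918, -0.05275205, -0.0080805 ]), 'gripper_force': 0.0, 'opening': 0.0853664567540395}
```

View pics/scene0.png

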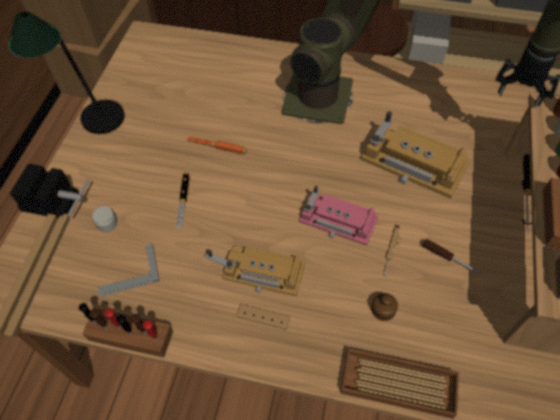

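View pics/side0.png

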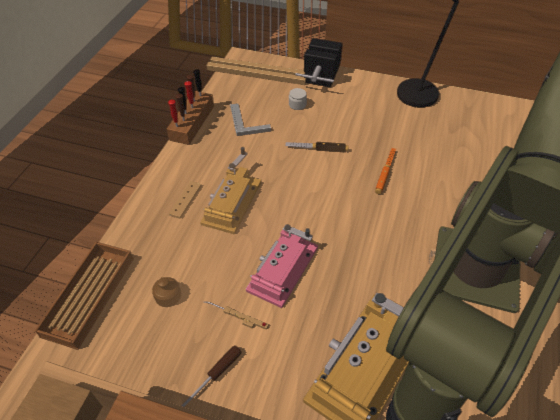

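```bash
python3 - <<'E'
import cv2,numpy as np
a=cv2.imread("pics/scene0.png")[160:305,165:310];b=cv2.imread("pics/side0.png")[130:240,190:360]
a=cv2.resize(a,None,fx=4,fy=4,interpolation=2)
cv2.imwrite("pics/c1.png",a)
cv2.imwrite("pics/c2.png",cv2.resize(b,None,fx=4.7,fy=4.7,interpolation=2))
E
```

```text
(no output)
```

View pics/c1.png

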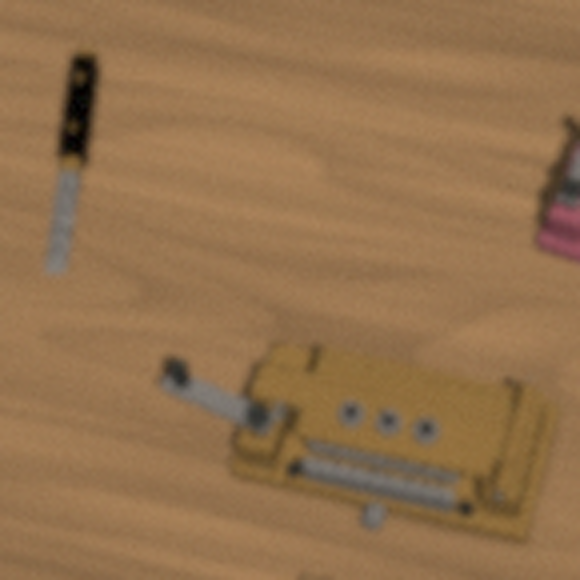

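View pics/c2.png

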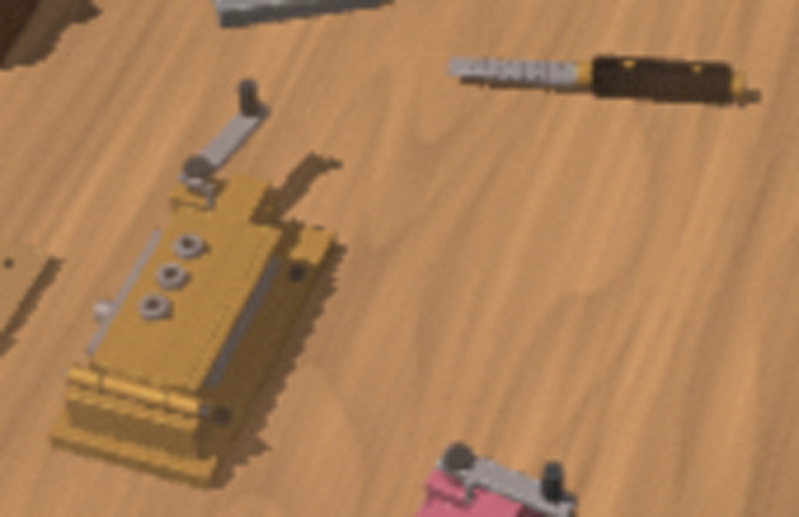

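```bash
cat > h.py <<'E'
from bench import robot
import cv2,numpy as np
from scipy.optimize import least_squares
from scipy.spatial.transform import Rotation as R
def proj(c,P):
    P=np.atleast_2d(P); K=np.array(c["intrinsics"]);V=np.array(c["view"])
    p=(V[:3,:3]@P.T).T+V[:3,3]; p=(K@p.T).T; return p[:,:2]/p[:,2:]
def ray(c,uv,z):
    K=np.array(c["intrinsics"]);V=np.array(c["view"]);Rm=V[:3,:3];o=-Rm.T@V[:3,3]
    d=Rm.T@np.linalg.solve(K,[uv[0],uv[1],1]); return o+d*(z-o[2])/d[2]
def fit(obs,p0):  # obs: list of (cal, local mm pts, pixels); pose x,y,yaw
    def T(p,L):
        L=np.array(L)/1e3; c,s=np.cos(p[2]),np.sin(p[2])
        return np.c_[p[0]+c*L[:,0]-s*L[:,1],p[1]+s*L[:,0]+c*L[:,1],L[:,2]]
    f=lambda p:np.concatenate([(proj(c,T(p,L))-np.array(px)).ravel() for c,L,px in obs])
    r=least_squares(f,p0,loss="soft_l1"); return r.x,np.round(r.fun.reshape(-1,2),1)
def move(target,yaw=None):  # shares of shift & turn to reach the TCP target (world), tool down; yaw= angle of tool y axis
    s=robot.state();Rt=R.from_rotvec(s["ee_rot"]); d=Rt.inv().apply(np.array(target)-s["tool_pos"])
    w=None
    if yaw is not None:
        best=None
        for k in(0,np.pi):
            y=np.array([np.cos(yaw+k),np.sin(yaw+k),0]);z=np.array([0,0,-1]);x=np.cross(y,z)
            v=(Rt.inv()*R.from_matrix(np.c_[x,y,z])).as_rotvec()
            print(" option",np.round(v/1.5,3),"q6",np.round(s["q"][5],2))
    print("shift",np.round(d/.15,3))
E
python3 - <<'E'
from h import *
S=robot.calibration("scene");D=robot.calibration("side")
cs=lambda l:[(165+u/4,160+v/4) for u,v in l]; cd=lambda l:[(190+u/4.7,130+v/4.7) for u,v in l]
p,r=fit([(S,[(50,-100,0),(50,100,0),(30,-82,61)],cs([(232,472),(525,541),(258,412)])),
 (D,[(-50,100,0),(50,100,0),(30,-82,61)],cd([(208,486),(55,443),(197,160)]))],[.68,0,0]);print(p,r.tolist())
st=[ray(S,cs([(174,365)])[0],.082),ray(D,cd([(248,86)])[0],.082)]
print(st)
c,s=np.cos(p[2]),np.sin(p[2])
piv=p[:2]+np.array([c*30+s*82,s*30-c*82])/1e3
for q in st:
    d=q[:2]-piv; print(np.hypot(*d),(np.arctan2(d[1],d[0])-p[2]-np.pi)%(2*np.pi))
g,r=fit([(S,[(-54,0,18),(138,0,12),(54,0,16)],cs([(85,55),(56,272),(71,163)])),(D,[(-54,0,14),(138,0,12),(54,0,14)],cd([(742,85),(450,68),(580,75)]))],[.5,-.2,0]);print(g,r.tolist())
E
```

```text
[ 0.66083866 -0.02015414 -0.02868139] [[-0.4, 0.6], [-0.1, 0.4], [-0.3, -0.3], [1.1, 0.6], [-0.7, 0.1], [0.4, 0.6]]
[array([ 0.67825709, -0.15885119,  0.082     ]), array([ 0.6746731 , -0.15356075,  0.082     ])]
0.05679707135833868 1.4185948937431574
0.05242922444624532 1.3330946326680007
[ 0.45311351 -0.30838364  0.2080143 ] [[0.7, -2.3], [0.6, -0.4], [0.1, 1.1], [0.5, -0.9], [-0.4, -0.8], [-0.6, -1.0]]
```

Candidates: jigs in the scene picture are large brass (415,155), pink (340,215) and small brass (262,268). The small brass one is meant, being the smaller non-pink one. Gauges are orange (217,145) and black-handled (184,187), and the black one is meant. The crops confirm both: the jig front faces the robot, and the hasp is out to the left at about 1.37 rad. Moving over there.

```bash
for i in 1 2 3 4 5; do python3 -m pendant '[[[-0.3,-0.26,-0.02],[0,0,0]],[[-0.55,-0.5,-0.05],[0,0,0]],[[-0.82,-0.73,-0.05],[0,0,0]],[[-0.82,-0.73,-0.05],[0,0,0]],[[-0.82,-0.73,-0.05],[0,0,0]]]' 0 20; done
python3 -m pendant '[[[0,0,0],[0,0,-0.1]],[[0,0,0],[0,0,-0.2]],[[0,0,0],[0,0,-0.3]],[[0,0,0],[0,0,-0.4]],[[0,0,0],[0,0,-0.436]]]'
python3 - <<'E'
from h import *
print(robot.state()["q"],robot.state()["tool_pos"]); c=robot.calibration("wrist");im=robot.camera("wrist");cv2.imwrite("pics/w1.png",im)
np.savez("w1.npz",K=c["intrinsics"],V=c["view"]);
print(np.round(c["view"],3).tolist())
move([.6758,-.155,.12],1.97)
E
```

```text
time_s: 0.6
tool_pos: [0.2355, 0.4185, 0.2387]
ee_rot: [-0.398, -3.116, 0.001]
contact_force: [-0.1, -0.2, 0.1]
opening: 0.0852
gripper_force: 0.0
time_s: 1.1
tool_pos: [0.3278, 0.2835, 0.2463]
ee_rot: [0.398, 3.116, 0.001]
contact_force: [-0.5, 1.4, -0.4]
opening: 0.0853
gripper_force: 0.0
time_s: 1.6
tool_pos: [0.4202, 0.1475, 0.2537]
ee_rot: [0.396, 3.116, 0.001]
contact_force: [-1.6, 0.8, -0.2]
opening: 0.0855
gripper_force: 0.0
time_s: 2.1
tool_pos: [0.5119, 0.0114, 0.2608]
ee_rot: [-0.394, -3.116, -0.002]
contact_force: [-0.8, -0.7, 0.2]
opening: 0.0856
gripper_force: 0.0
time_s: 2.6
tool_pos: [0.6034, -0.1248, 0.2679]
ee_rot: [-0.393, -3.116, -0.002]
contact_force: [-0.5, 0.7, -0.2]
opening: 0.0853
gripper_force: 0.0
time_s: 3.1
tool_pos: [0.6009, -0.1218, 0.2687]
ee_rot: [0.64, -3.074, -0.004]
contact_force: [-0.7, 0.7, 0.5]
opening: 0.0855
gripper_force: 0.0
[-2.69854822e-01  3.36871306e-01  1.36429406e+00  1.71354195e-03
  1.44283382e+00 -2.25130837e+00] [ 0.60094881 -0.12178441  0.26873271]
[[-0.4, 0.917, 0.003, 0.351], [0.876, 0.381, 0.297, -0.53], [0.271, 0.122, -0.955, 0.268], [0.0, 0.0, 0.0, 1.0]]
 option [ 0.002 -0.001  0.008] q6 -2.25
 option [ 1.000e-03  3.000e-03 -2.087e+00] q6 -2.25
shift [-0.37  -0.404  0.99 ]
```

View pics/w1.png

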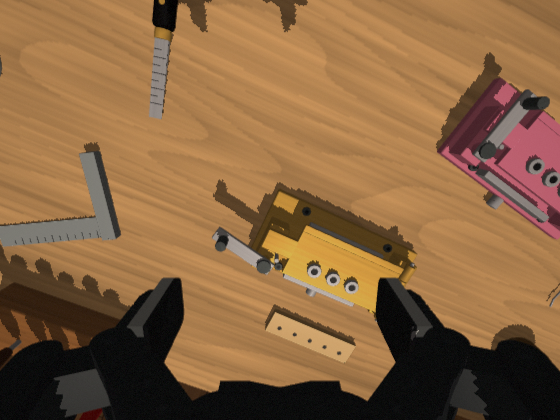

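The wrist view shows the jig, with the pivot at (264,265), the stud at (221,242), bushings at (314,271), (333,280) and (351,287), and the gauge tip at (156,117). Refining.

```bash
python3 - <<'E'
from h import *
z=np.load("w1.npz");W={"intrinsics":z["K"],"view":z["V"]}
S=robot.calibration("scene");D=robot.calibration("side")
cs=lambda l:[(165+u/4,160+v/4) for u,v in l]; cd=lambda l:[(190+u/4.7,130+v/4.7) for u,v in l]
for nm,o in dict(all=[(S,[(50,-100,0),(50,100,0),(30,-82,61)],cs([(232,472),(525,541),(258,412)])),
 (D,[(-50,100,0),(50,100,0),(30,-82,61)],cd([(208,486),(55,443),(197,160)])),
 (W,[(30,-82,62),(-50,-100,14)],[(264,265),(281,184)])]).items():
  p,r=fit(o,[.66,-.02,0]);print(p,r.tolist())
for q in [ray(W,(221,242),.082)]:
  piv=p[:2]+R.from_euler('z',p[2]).apply([.03,-.082,0])[:2]; d=q[:2]-piv
  a=(np.arctan2(d[1],d[0])-p[2]-np.pi)%(2*np.pi);print(q,np.hypot(*d),a)
print([ray(W,b,.058) for b in[(314,271),(333,280),(351,287)]])
a0=a
for a in (a0,1,.5,.0,-.05): print(round(a,2),piv+R.from_euler('z',p[2]).apply([-.056*np.cos(a),-.056*np.sin(a),0])[:2])
print("gauge tip",ray(W,(156,117),.012),"blade root",ray(W,(163,38),.016))
st=piv+R.from_euler('z',p[2]).apply([-.056*np.cos(a0),-.056*np.sin(a0),0])[:2]
move([*st,.11],1.97)
E
```

```text
[ 0.660514   -0.01931725 -0.0383454 ] [[-0.1, 0.2], [-0.1, 0.6], [0.0, -0.6], [0.7, 0.9], [-1.0, 0.2], [0.7, 0.8], [0.2, -1.9], [-0.9, 2.5]]
[ 0.67415648 -0.15700785  0.082     ] 0.05617182406709924 1.372078145661579
[array([ 0.67514342, -0.04417759,  0.058     ]), array([ 0.67679586, -0.01843359,  0.058     ]), array([0.67656686, 0.00545663, 0.058     ])]
1.37 [ 0.67419683 -0.15684083]
1 [ 0.65530722 -0.14833486]
0.5 [ 0.63721066 -0.12735114]
0.0 [ 0.63138956 -0.10026024]
-0.05 [ 0.63156679 -0.09746614]
gauge tip [ 0.58956624 -0.28090345  0.012     ] blade root [ 0.50844388 -0.29689147  0.016     ]
 option [ 0.002 -0.001  0.008] q6 -2.25
 option [ 1.000e-03  3.000e-03 -2.087e+00] q6 -2.25
shift [-0.355 -0.412  1.057]
```

```bash
python3 -m pendant '[[[-0.18,-0.2,0.2],[0,0,0]],[[-0.355,-0.412,0.5],[0,0,0]],[[-0.355,-0.412,0.75],[0,0,0]],[[-0.355,-0.412,0.95],[0,0,0]],[[-0.355,-0.412,0.95],[0,0,0]]]' 0.4 20
python3 -m pendant '[[[0,0,0.15],[0,0,0]],[[0,0,0.3],[0,0,0]],[[0,0,0.43],[0,0,0]],[[0,0,0.43],[0,0,0]],[[0,0,0.43],[0,0,0]]]'
python3 - <<'E'
from h import *
c=robot.calibration("wrist");cv2.imwrite("pics/w2.png",robot.camera("wrist")[150:420,100:460])
print(proj(c,[.6742,-.1568,.082]),proj(c,[.6742,-.1568,.058]));move([.6742,-.1568,.062])
E
```

```text
time_s: 3.65
tool_pos: [0.671, -0.1576, 0.1204]
ee_rot: [0.628, -3.067, -0.012]
contact_force: [0.1, -0.1, -0.2]
opening: 0.0513
gripper_force: 0.0
time_s: 4.15
tool_pos: [0.6764, -0.1607, 0.0638]
ee_rot: [-0.63, 3.076, -0.001]
contact_force: [0.1, -0.2, 0.1]
opening: 0.0511
gripper_force: 0.0
[[289.76260401 299.30570487]] [[288.32164633 273.7214758 ]]
shift [0.006 0.034 0.015]
```

View pics/w2.png

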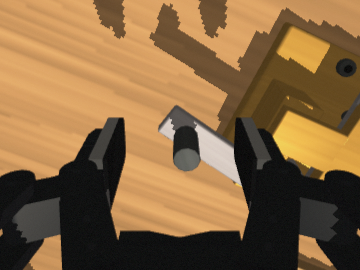

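Stud stands between the pads, at about (187,160) in the crop. Closing.

```bash
python3 -m pendant '[[[0,0.02,0.01],[0,0,0]],[[0,0.02,0.01],[0,0,0]],[[0,0.02,0.01],[0,0,0]],[[0,0.02,0.01],[0,0,0]],[[0,0.02,0.01],[0,0,0]]]' 1 25
python3 - <<'E'
from h import *
s=robot.state();t=s["tool_pos"];yaw=-.0383
piv=np.array([.66051,-.01932])+R.from_euler('z',yaw).apply([.03,-.082,0])[:2]
d=t[:2]-piv;a=(np.arctan2(d[1],d[0])-yaw-np.pi)%(2*np.pi);print(t,np.hypot(*d),a,s["opening"])
Rt=R.from_rotvec(s["ee_rot"])
for b in np.linspace(a,-.08,11)[1:]:
    e=R.from_euler('z',yaw).apply([-.056*np.cos(b),-.056*np.sin(b),0]);e=np.array([*(piv+e[:2]),t[2]])
    print(round(b,2),np.round(Rt.inv().apply(e-t)/.15,3))
E
```

```text
time_s: 4.7
tool_pos: [0.6755, -0.1586, 0.0613]
ee_rot: [-0.628, 3.076, 0.0]
contact_force: [-0.7, 3.4, 6.0]
opening: 0.0105
gripper_force: 25.5
[ 0.67549531 -0.15863764  0.06131009] 0.05746474823961466 1.4013419388192334 0.01050958733941423
1.25 [ 0.037  0.043 -0.   ]
1.11 [ 0.074  0.084 -0.   ]
0.96 [ 0.105  0.13  -0.   ]
0.81 [ 0.129  0.18  -0.   ]
0.66 [ 0.145  0.233 -0.   ]
0.51 [ 0.153  0.287 -0.   ]
0.36 [ 0.153  0.343 -0.   ]
0.22 [ 0.144  0.397 -0.   ]
0.07 [ 0.128  0.45  -0.   ]
-0.08 [ 0.104  0.5   -0.   ]
```

```bash
python3 -m pendant '[[[0.037,0.043,-0.01],[0,0,0]],[[0.074,0.084,-0.01],[0,0,0]],[[0.105,0.13,-0.01],[0,0,0]],[[0.129,0.18,-0.01],[0,0,0]],[[0.145,0.233,-0.01],[0,0,0]]]'
python3 -m pendant '[[[0.008,0.054,0],[0,0,0]],[[0.008,0.11,0],[0,0,0]],[[0,0.164,0],[0,0,0]],[[-0.017,0.217,0],[0,0,0]],[[-0.04,0.267,0],[0,0,0]]]'
python3 -m pendant '[[[0,0,0],[0,0,0]],[[0,0,0],[0,0,0]],[[0,0,0],[0,0,0]],[[0,0,0],[0,0,0]],[[0,0,0],[0,0,0]]]'
python3 - <<'E'
from h import *
s=robot.state();t=s["tool_pos"];yaw=-.0383
piv=np.array([.66051,-.01932])+R.from_euler('z',yaw).apply([.03,-.082,0])[:2]
d=t[:2]-piv;a=(np.arctan2(d[1],d[0])-yaw-np.pi);print(np.hypot(*d),a,s["opening"])
E
```

```text
time_s: 5.2
tool_pos: [0.6388, -0.1378, 0.0616]
ee_rot: [0.628, -3.075, 0.004]
contact_force: [-0.2, -6.4, 0.4]
opening: 0.0107
gripper_force: 24.9
time_s: 5.7
tool_pos: [0.6282, -0.1024, 0.0617]
ee_rot: [0.632, -3.071, 0.016]
contact_force: [-5.6, -33.4, -0.6]
opening: 0.0104
gripper_force: 27.0
time_s: 6.2
tool_pos: [0.6282, -0.103, 0.0616]
ee_rot: [0.629, -3.072, 0.014]
contact_force: [-3.8, -18.7, 0.8]
opening: 0.0106
gripper_force: 26.5
0.05918129790195523 -6.234858657094915 0.010572438170289371
```

Hasp home against its stop (19 N push). Release, rise, and head for the gauge.

```bash
python3 -m pendant '[[[0,0,0],[0,0,0]],[[0,0,0],[0,0,0]],[[0,0,0],[0,0,0]],[[0,0,-0.25],[0,0,0]],[[0,0,-0.5],[0,0,0]]]' 0.3
python3 - <<'E'
from h import *
c=robot.calibration("wrist");im=robot.camera("wrist");cv2.imwrite("pics/w3.png",im)
move([.462,-.3067,.12],1.77)
E
```

```text
time_s: 6.7
tool_pos: [0.6291, -0.0951, 0.1358]
ee_rot: [0.63, -3.073, -0.004]
contact_force: [1.2, -0.1, 0.5]
opening: 0.0598
gripper_force: 0.0
 option [-0.002  0.005  0.137] q6 -2.19
 option [-0.007 -0.004 -1.958] q6 -2.19
shift [ 1.607 -0.84   0.151]
```

View pics/w3.png

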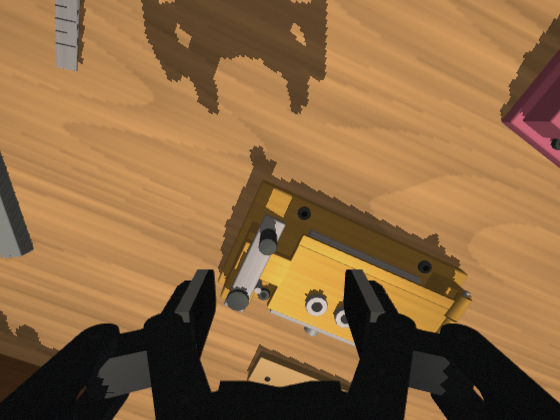

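Hasp lies home over the tongue (stud 268,240; pivot 237,300). Going to the gauge.

```bash
python3 -m pendant '[[[0.2,-0.1,0],[0,0,0.05]],[[0.4,-0.2,0],[0,0,0.137]],[[0.6,-0.3,0],[0,0,0.137]],[[0.8,-0.42,0],[0,0,0.137]],[[0.8,-0.42,0],[0,0,0.137]]]' 0
python3 - <<'E'
from h import *
move([.462,-.3067,.12],1.77)
E
```

```text
time_s: 7.25
tool_pos: [0.5423, -0.2032, 0.1366]
ee_rot: [0.306, -3.124, 0.0]
contact_force: [-0.0, 0.9, -0.7]
opening: 0.0855
gripper_force: 0.0
 option [-0.    -0.001 -0.003] q6 -2.2
 option [-2.000e-03  0.000e+00  2.092e+00] q6 -2.2
shift [ 0.659 -0.573  0.112]
```

```bash
python3 -m pendant '[[[0.2,-0.2,0],[0,0,0]],[[0.4,-0.4,0],[0,0,0]],[[0.659,-0.573,0.1],[0,0,0]],[[0.659,-0.573,0.1],[0,0,0]],[[0.659,-0.573,0.1],[0,0,0]]]' 0
python3 - <<'E'
from h import *
c=robot.calibration("wrist");im=robot.camera("wrist");cv2.imwrite("pics/w4.png",im)
np.savez("w4.npz",K=c["intrinsics"],V=c["view"])
for x,z in((-54,18),(54,16),(138,12)):
  a=.2;print(proj(c,[.4544+np.cos(a)*x/1e3,-.3083+np.sin(a)*x/1e3,z/1e3]))
move([.462,-.3067,.004],1.77)
E
```

```text
time_s: 7.75
tool_pos: [0.4647, -0.3047, 0.1214]
ee_rot: [0.307, -3.126, -0.002]
contact_force: [-0.6, 0.3, 0.0]
opening: 0.0857
gripper_force: 0.0
[[276.66400437 131.186291  ]]
[[277.45315424 266.62435812]]
[[277.94772705 348.88045138]]
 option [ 0.     0.    -0.001] q6 -2.42
 option [ 1.000e-03 -1.000e-03  2.093e+00] q6 -2.42
shift [ 0.027 -0.011  0.785]
```

View pics/w4.png

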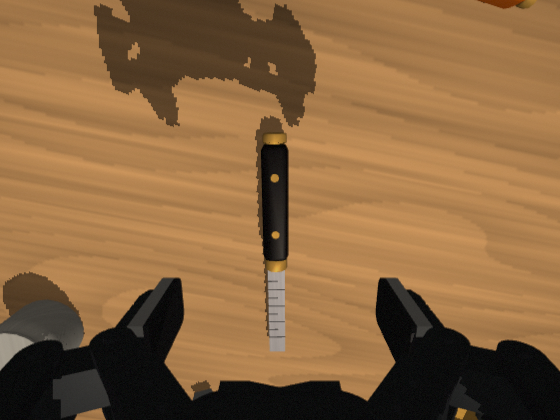

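Prediction matches the picture: butt (275,133), root (277,268), tip (277,350). Descend and grip.

```bash
python3 -m pendant '[[[0.027,-0.011,0.25],[0,0,0]],[[0.027,-0.011,0.5],[0,0,0]],[[0.027,-0.011,0.7],[0,0,0]],[[0.027,-0.011,0.78],[0,0,0]],[[0.027,-0.011,0.78],[0,0,0]]]' 0
python3 -m pendant '[[[0,0,0],[0,0,0]],[[0,0,0],[0,0,0]],[[0,0,0],[0,0,0]],[[0,0,0],[0,0,0]],[[0,0,0],[0,0,0]]]' 1 70
python3 -m pendant '[[[0,0,0],[0,0,0]],[[0,0,0],[0,0,0]],[[0,0,-0.06],[0,0,0]],[[0,0,-0.25],[0,0,0]],[[0,0,-0.5],[0,0,0]]]'
python3 - <<'E'
from h import *
move([.462,-.3067,.1],1.5708-.035)
E
```

```text
time_s: 8.3
tool_pos: [0.4616, -0.3057, 0.0034]
ee_rot: [0.313, -3.124, -0.004]
contact_force: [-1.5, 0.0, 0.2]
opening: 0.086
gripper_force: 0.0
time_s: 8.8
tool_pos: [0.462, -0.3081, 0.0061]
ee_rot: [-0.31, 3.125, -0.002]
contact_force: [-0.1, 1.0, 2.8]
opening: 0.0186
gripper_force: 68.9
time_s: 9.3
tool_pos: [0.4597, -0.3064, 0.0792]
ee_rot: [0.309, -3.123, -0.006]
contact_force: [0.7, -1.1, -2.1]
opening: 0.0184
gripper_force: 68.6
 option [ 0.002 -0.003  0.155] q6 -2.43
 option [ 0.004  0.003 -1.939] q6 -2.43
shift [-0.014 -0.005 -0.139]
```

```bash
python3 -m pendant '[[[0,0,0],[0,0,0.08]],[[0,0,0],[0,0,0.155]],[[0,0,0],[0,0,0.155]],[[0,0,0],[0,0,0.155]],[[0,0,0],[0,0,0.155]]]'
python3 - <<'E'
from h import *
move([.4767,-.0126,.045],1.5708-.036)
E
```

```text
time_s: 9.8
tool_pos: [0.4611, -0.3073, 0.0796]
ee_rot: [-0.052, -3.141, -0.001]
contact_force: [-0.3, -0.9, -2.0]
opening: 0.0185
gripper_force: 68.7
 option [ 0.    -0.     0.002] q6 -2.2
 option [ 1.000e-03  0.000e+00 -2.092e+00] q6 -2.2
shift [-0.039  1.967  0.232]
```

```bash
for i in 1 2; do python3 -m pendant '[[[-0.01,0.3,0.03],[0,0,0]],[[-0.01,0.6,0.06],[0,0,0]],[[-0.02,0.9,0.1],[0,0,0]],[[-0.02,0.98,0.116],[0,0,0]],[[-0.02,0.983,0.116],[0,0,0]]]'; done
python3 - <<'E'
from h import *
t=robot.state();print(t["tool_pos"],t["contact_force"])
A=robot.camera("scene");c=robot.camera("side");w=robot.camera("wrist")
a=cv2.resize(A[150:300,190:315],None,fx=3.2,fy=3.2,interpolation=2);b=cv2.resize(c[140:260,180:300],None,fx=3.3,fy=3.3,interpolation=2)
o=np.zeros((480,800,3),np.uint8);o[:a.shape[0],:400]=a[:480];o[:b.shape[0],402:402+b.shape[1]]=b
cv2.imwrite("pics/s5.png",o);cv2.imwrite("pics/w5.png",w)
W=robot.calibration("wrist");np.savez("w5.npz",K=W["intrinsics"],V=W["view"])
print(proj(W,[[.6064,-.0173,.0515]]), proj(robot.calibration("scene"),[[.6064,-.0173,.0515]]),proj(robot.calibration("side"),[[.6064,-.0173,.0515]]))
move([.4767,-.0126,.035],1.5708-.036)
E
```

```text
time_s: 10.3
tool_pos: [0.4687, -0.1583, 0.0619]
ee_rot: [-0.048, -3.139, -0.001]
contact_force: [0.1, -1.4, -2.1]
opening: 0.0184
gripper_force: 68.9
time_s: 10.8
tool_pos: [0.4784, -0.0127, 0.0448]
ee_rot: [0.05, 3.141, -0.001]
contact_force: [0.2, -0.7, -0.3]
opening: 0.0183
gripper_force: 69.2
[ 0.47839818 -0.01267277  0.04484533] [ 0.23985335 -0.7016508  -0.3232639 ]
[[282.19875129 483.98712503]] [[269.28217048 243.69823755]] [[249.56928379 195.15126231]]
 option [-0.001  0.001  0.   ] q6 -1.65
 option [-1.000e-03 -1.000e-03 -2.094e+00] q6 -1.65
shift [0.013 0.013 0.068]
```

View pics/s5.png

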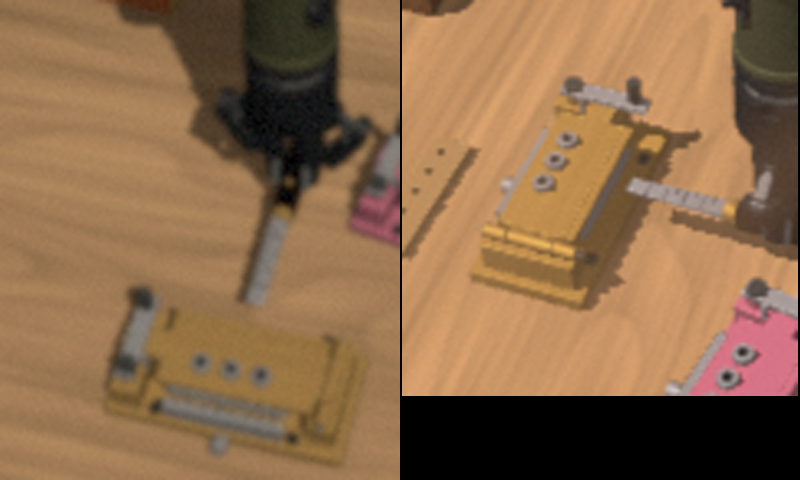

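View pics/w5.png

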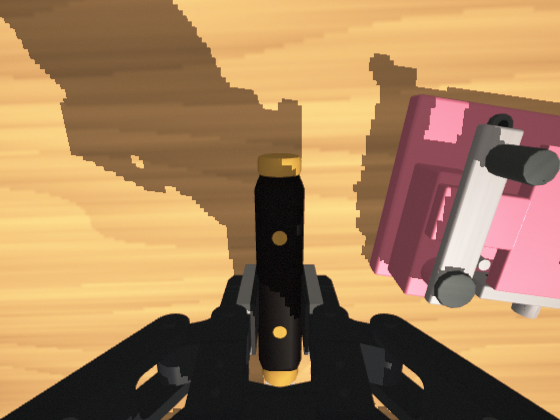

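The blade tip at scene (270,244) and side (249,197) agrees with prediction, and it is level and in line. Lower and advance gently.

```bash
python3 -m pendant '[[[0,0.01,0.03],[0,0,0]],[[0,0.01,0.066],[0,0,0]],[[-0.05,0.01,0.066],[0,0,0]],[[-0.1,0.01,0.066],[0,0,0]],[[-0.13,0.01,0.066],[0,0,0]]]'
python3 -m pendant '[[[-0.02,0,0],[0,0,0]],[[-0.04,0,0],[0,0,0]],[[-0.06,0,0],[0,0,0]],[[-0.07,0,0],[0,0,0]],[[-0.07,0,0],[0,0,0]]]'
```

```text
time_s: 11.45
tool_pos: [0.499, -0.0126, 0.0352]
ee_rot: [0.055, 3.139, -0.0]
contact_force: [-0.2, 1.0, -1.5]
opening: 0.0185
gripper_force: 69.2
time_s: 11.95
tool_pos: [0.5079, -0.0125, 0.0352]
ee_rot: [0.054, 3.141, -0.0]
contact_force: [-0.6, 0.1, -1.5]
opening: 0.0184
gripper_force: 69.2
```

```bash
python3 -m pendant '[[[-0.015,0,0],[0,0,0]],[[-0.03,0,0],[0,0,0]],[[-0.045,0,0],[0,0,0]],[[-0.06,0,0],[0,0,0]],[[-0.06,0,0],[0,0,0]]]'
python3 -m pendant '[[[-0.015,0,0],[0,0,0]],[[-0.03,0,0],[0,0,0]],[[-0.04,0,0],[0,0,0]],[[-0.04,0,0],[0,0,0]],[[-0.04,0,0],[0,0,0]]]'
```

```text
time_s: 12.45
tool_pos: [0.5173, -0.0129, 0.0352]
ee_rot: [0.055, 3.14, -0.0]
contact_force: [0.1, -0.2, -2.2]
opening: 0.0183
gripper_force: 69.2
time_s: 12.95
tool_pos: [0.5227, -0.0131, 0.0351]
ee_rot: [-0.055, -3.141, 0.0]
contact_force: [-0.4, -0.5, -1.9]
opening: 0.0181
gripper_force: 69.2
```

```bash
python3 -m pendant '[[[-0.01,0,0],[0,0,0]],[[-0.02,0,0],[0,0,0]],[[-0.03,0,0],[0,0,0]],[[-0.04,0,0],[0,0,0]],[[-0.04,0,0],[0,0,0]]]'
python3 -m pendant '[[[-0.01,0,0],[0,0,0]],[[-0.02,0,0],[0,0,0]],[[-0.03,0,0],[0,0,0]],[[-0.03,0,0],[0,0,0]],[[-0.03,0,0],[0,0,0]]]'
```

```text
time_s: 13.45
tool_pos: [0.5291, -0.0133, 0.0352]
ee_rot: [0.055, 3.141, -0.0]
contact_force: [-0.5, -0.4, -1.7]
opening: 0.0185
gripper_force: 69.2
time_s: 13.95
tool_pos: [0.5331, -0.0134, 0.0351]
ee_rot: [-0.055, -3.141, -0.0]
contact_force: [-0.0, 0.9, -1.2]
opening: 0.0181
gripper_force: 69.2
```

```bash
python3 -m pendant '[[[-0.01,0,0],[0,0,0]],[[-0.02,0,0],[0,0,0]],[[-0.03,0,0],[0,0,0]],[[-0.03,0,0],[0,0,0]],[[-0.03,0,0],[0,0,0]]]'
python3 -m pendant '[[[0,0,-0.003],[0,0,0]],[[0,0,-0.005],[0,0,0]],[[0,0,-0.005],[0,0,0]],[[0,0,-0.005],[0,0,0]],[[0,0,-0.005],[0,0,0]]]'
python3 -m pendant '[[[0,0,0.004],[0,0,0]],[[0,0,0.008],[0,0,0]],[[0,0,0.01],[0,0,0]],[[0,0,0.01],[0,0,0]],[[0,0,0.01],[0,0,0]]]'
```

```text
time_s: 14.45
tool_pos: [0.5377, -0.0136, 0.0351]
ee_rot: [-0.055, -3.141, -0.0]
contact_force: [-0.1, -1.0, -2.0]
opening: 0.0182
gripper_force: 69.2
time_s: 14.95
tool_pos: [0.5377, -0.0136, 0.0359]
ee_rot: [0.055, 3.141, 0.0]
contact_force: [0.5, -0.4, -2.0]
opening: 0.0182
gripper_force: 69.2
time_s: 15.45
tool_pos: [0.5377, -0.0136, 0.0345]
ee_rot: [0.055, 3.141, -0.0]
contact_force: [0.2, 0.6, 0.4]
opening: 0.0185
gripper_force: 69.4
```

```bash
python3 -m pendant '[[[0,0,-0.008],[0,0,0]],[[0,0,-0.012],[0,0,0]],[[0,0,-0.014],[0,0,0]],[[0,0,-0.014],[0,0,0]],[[0,0,-0.014],[0,0,0]]]'
python3 -m pendant '[[[0,0,-0.002],[0,0,0]],[[0,0,-0.003],[0,0,0]],[[0,0,-0.003],[0,0,0]],[[0,0,-0.003],[0,0,0]],[[0,0,-0.003],[0,0,0]]]'
```

```text
time_s: 15.95
tool_pos: [0.5376, -0.0136, 0.0363]
ee_rot: [-0.055, -3.141, -0.0]
contact_force: [0.1, -0.9, -1.4]
opening: 0.0183
gripper_force: 69.1
time_s: 16.45
tool_pos: [0.5377, -0.0136, 0.0368]
ee_rot: [-0.055, -3.141, 0.0]
contact_force: [1.8, 0.3, -3.3]
opening: 0.0182
gripper_force: 69.0
```

```bash
python3 -m pendant '[[[0,0,0.007],[0,0,0]],[[-0.02,0,0.007],[0,0,0]],[[-0.04,0,0.007],[0,0,0]],[[-0.06,0,0.007],[0,0,0]],[[-0.06,0,0.007],[0,0,0]]]'
python3 -m pendant '[[[-0.01,0,0],[0,0,0]],[[-0.02,0,0],[0,0,0]],[[-0.03,0,0],[0,0,0]],[[-0.03,0,0],[0,0,0]],[[-0.03,0,0],[0,0,0]]]'
python3 -m pendant '[[[-0.007,0,0],[0,0,0]],[[-0.015,0,0],[0,0,0]],[[-0.015,0,0],[0,0,0]],[[-0.015,0,0],[0,0,0]],[[-0.015,0,0],[0,0,0]]]'
```

```text
time_s: 16.95
tool_pos: [0.5473, -0.014, 0.0359]
ee_rot: [0.055, 3.14, -0.0]
contact_force: [-0.1, -0.6, -2.5]
opening: 0.0181
gripper_force: 69.1
time_s: 17.45
tool_pos: [0.5513, -0.0141, 0.0358]
ee_rot: [0.055, 3.141, 0.0]
contact_force: [-0.2, 0.2, -3.4]
opening: 0.0185
gripper_force: 69.0
time_s: 17.95
tool_pos: [0.5527, -0.0141, 0.0357]
ee_rot: [-0.055, -3.14, -0.0]
contact_force: [-3.5, 0.1, -1.1]
opening: 0.0185
gripper_force: 69.1
```

```bash
for i in 1 2; do python3 -m pendant '[[[-0.005,0,0],[0,0,0]],[[-0.007,0,0],[0,0,0]],[[-0.007,0,0],[0,0,0]],[[-0.007,0,0],[0,0,0]],[[-0.007,0,0],[0,0,0]]]'; done
```

```text
time_s: 18.45
tool_pos: [0.5534, -0.0141, 0.0356]
ee_rot: [-0.055, -3.139, -0.0]
contact_force: [-5.7, -0.2, -0.2]
opening: 0.0183
gripper_force: 69.2
time_s: 18.95
tool_pos: [0.5537, -0.0141, 0.0356]
ee_rot: [-0.055, -3.138, -0.0]
contact_force: [-6.5, 0.4, -0.4]
opening: 0.0189
gripper_force: 69.3
```

```bash
python3 -m pendant '[[[-0.005,0,0],[0,0,0]],[[-0.01,0,0],[0,0,0]],[[-0.01,0,0],[0,0,0]],[[-0.01,0,0],[0,0,0]],[[-0.01,0,0],[0,0,0]]]'; python3 - <<'E'
from h import *
s=robot.state();print(s["tool_pos"],s["contact_force"],s["moment"],R.from_rotvec(s["ee_rot"]).as_matrix()[:,2])
z=np.load("w4.npz");W={"intrinsics":z["K"],"view":z["V"]}
print("tip ahead of TCP(grasp at .462,-.308):",ray(W,(277,351),.012)[:2]-[.462,-.308],ray(W,(275,133),.019)[:2]-[.462,-.308])
c=robot.calibration("side");im=robot.camera("side");w=robot.camera("wrist")
b=cv2.resize(im[140:250,190:320],None,fx=4.5,fy=4.5,interpolation=2);cv2.imwrite("pics/s6.png",b)
E
```

```text
time_s: 19.45
tool_pos: [0.5543, -0.0141, 0.0355]
ee_rot: [-0.054, -3.136, -0.0]
contact_force: [-7.8, -0.5, 1.6]
opening: 0.0185
gripper_force: 69.4
[ 0.55427034 -0.01407661  0.03550083] [-7.7806717  -0.47810907  1.64968618] [ 0.04706447  1.10937735 -0.01065726] [-4.86310502e-03  2.69194566e-04 -9.99988139e-01]
tip ahead of TCP(grasp at .462,-.308): [0.13007907 0.02671575] [-0.05909614 -0.01196116]
```

View pics/s6.png

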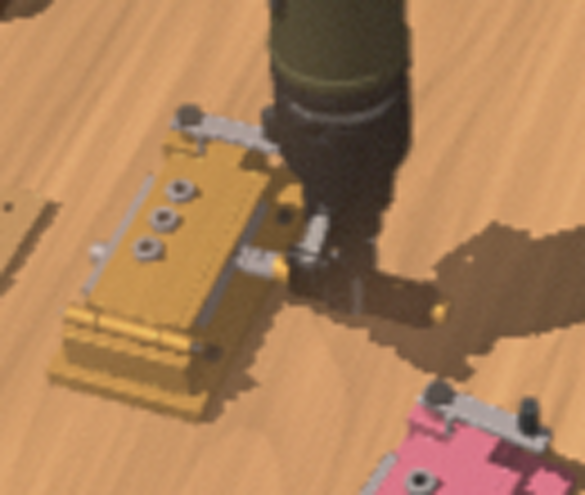

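Blade visible for ~35 mm in front of the leaf, depth ≈ 52 mm, and the TCP stalls under push, so it drags on both. Slight trim upward to balance the vertical load, then check that it holds still.

```bash
python3 -m pendant '[[[-0.003,0,-0.002],[0,0,0]],[[-0.003,0,-0.003],[0,0,0]],[[-0.003,0,-0.003],[0,0,0]],[[-0.003,0,-0.003],[0,0,0]],[[-0.003,0,-0.003],[0,0,0]]]'; python3 -m pendant '[[[0,0,0],[0,0,0]],[[0,0,0],[0,0,0]],[[0,0,0],[0,0,0]],[[0,0,0],[0,0,0]],[[0,0,0],[0,0,0]]]'
```

```text
time_s: 20.05
tool_pos: [0.5543, -0.0141, 0.0357]
ee_rot: [-0.054, -3.135, -0.0]
contact_force: [-7.6, -0.2, 0.4]
opening: 0.0181
gripper_force: 69.4
time_s: 20.55
tool_pos: [0.5543, -0.014, 0.0357]
ee_rot: [-0.054, -3.135, -0.0]
contact_force: [-7.1, -0.5, 0.6]
opening: 0.0185
gripper_force: 69.4
```

```bash
python3 -c "
from bench import robot
print(robot.hand_in())"
```

```text
the job is handed in; nothing more can be done
None
```

I swung the hasp home over the tongue and slid the gauge in level and square until it dragged on both leaf and plate, about 52 mm past the throat with about 7 N of push. It was still gripped and steady when I handed in; no verdict came back.

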